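# Refit the battery tray of a backup power unit

### The arm

A 7-joint arm with a two-finger parallel gripper is mounted at the origin on the work surface. World frame = base frame: x ahead of the robot, y to its left, z up, the work surface at z = 0. Lengths are in m, angles in rad, forces in N, time in s.
With the tool pointing down it reaches from about 0.4 to 0.85 m from the base axis. Payload 10.4 kg.
Tool frame: the origin (TCP) lies at the very end of the fingers, on their centre line; the grasp point (between the pads) lies r.tcp_to_grasp behind it (r.tcp_to_grasp is the distance from the TCP to the grasp point, in m); z points along the fingers, y is the line along which they close (so a half turn about z gives the same grasp; the last joint's range is limited). The gripper opens to 87 mm and grips with 3 to 60 N. Pads are 19 mm wide; open, the fingers measure 117 mm over their backs; the gripper's body (75 mm by 190 mm) begins 51 mm behind the grasp point.
Start: joints at [1.113, 0.332, -0.065, 1.46, 0.022, 1.35, -0.088], TCP at [0.263, -0.567, 0.223] pointing down, gripper open.
Joint ranges: [-2.6, 2.6], [-0.5, 2.12], [-1.47, 1.34], [0.16, 2.42], [-1.27, 4.41], [0.06, 2.06], [-2.6, 2.6]. Speed limits (rad/s): [2.22, 2.22, 2.79, 2.79, 3.14, 3.14, 3.14].

### API

Orientations are given as a unit quaternion [x, y, z, w].
In Python, from bench import monitor, cams, ticket, r gives the robot as it stands.
- The arm moves only by the shell command python3 -m crank 'ROWS' [OPENING] [FORCE]. ROWS is a JSON object whose one key "steps" holds a list of rows, each a list of 2 entries, a list of its own where there are three numbers: the shift along the world's x, y, z in units of 25 mm (1.0 is 25 mm), then the turn, a rotation vector about the world's x, y, z in units of 5 degrees (1.0 is 5 degrees). In form: {"steps": [[[x, y, z], [ax, ay, az]], ...]}. A call has 1 to 10 rows; each row shifts and turns the commanded pose from where the row before left it; what a row does not reach is not made up. A row lasts 1/12 s, in which the tool goes at most 41.7 mm and 7.16 degrees, less where a joint would pass 70% of its speed; a pose out of reach is approached as far as the arm can. A call is refused whole if a number of a shift passes 1 or a number of a turn 1, either way. A call with a gripper value outside its range is refused whole. OPENING is the finger opening in mm, from 0 to 87, set as the call begins (- or left out, the last holds). The fingers move at their own pace and stop on an object; FORCE is the grip in N (left out, the last holds). Time passes only in rows, so rows that do not move let the fingers close. It gives the time, the measured TCP pose, the force, the opening and the grip force at its end, in the units of the state.
- monitor.read_state(): the state, without advancing time (a new reading comes with each control period).
- cams.camera(name): name is "scene" or "top" or "wrist"; returns a dict with "pixels" (480x640x3 uint8, blue, green, red), "z_map" (480x640 float32, m along the optical axis (not along the pixel's ray), 0 where there is no reading), "vfov" (degrees; the focal length in pixels is half the picture's height over the tangent of half this angle, whatever the lens; pixels are square), "cx", "cy" (the principal point, pixels), "T" (4x4, takes a point from camera to world coordinates). Camera axes: x right, y up, looking along -z (the intrinsics and any distortion apply to the point x, -y, -z); pixel columns grow to the right and rows downward; lengths in m; the calibration is good to about 2 mm. A picture is of the moment at which its call begins.
- ticket.close_job(): hands the job in; it is judged then, once.
The state is a dict: "time": time; "joint_positions": joint angles; "joint_vel": joint speeds; "joint_torque": joint torques, N m; "ee_pos": TCP position; "eef_rot": TCP orientation; "ft_force": force on the tool from outside, world axes, zero at the start; "torque": the same for the moment, N m; "width": finger opening in m; "grip_force": force on a finger pad.
Only numpy, scipy, OpenCV 4.12 (cv2) and the standard library are available. Lean on these libraries where they do the work, as an engineer would, in place of code of your own. Each camera call takes 0.05 s, during which the arm holds its last target. There are 200 camera calls.

### The job

Put the loose battery tray back into the slot in the front of the low black backup power unit: the guide inside is hidden and loose sideways, so let its side walls line the tray up as you slide it in gently, never forcing it (under 25 N), until the tray's front plate sits flush against the unit's face. Then slide the small steel latch on the unit's front edge all the way across, so that its tongue holds the tray in, let go, and leave the other things on the bench where they are.

Things in the scene. Friction and masses are not known exactly. Their poses are not given: they have to be found in the camera images.
- tray: Loose battery tray, 0.4 kg (+-20%), flat on the bench to the left or right: open steel tray 120 (x) x 90 (y) x 34 high with a grey pack, a steel front plate 150 (y) x 44 high x 5 thick across its -x end, and on that a black bar handle. Origin: centre of the 120 x 90 underside; z up; +x points to the end that enters the slot first, 60 mm from the origin. Press it on the unit with less than 25 N.
- tray_handle (a point): Grip point on the tray's handle, taken from above with fingers closing along the tray's y. The handle is a bar along x, 14 wide (y), 28 high (20 to 48 above the tray's underside), standing out 70 from the plate. This point: 110 mm from the tray's origin towards -x, 34 above the underside, 45 in front of the plate's outer face. Axes as the tray's.
- tray_plate (a point): Middle of the front plate's inner face (towards +x, the face that comes to rest on the unit), at the height of the tray's underside, 60 mm from the tray's origin towards -x. With the tray home it lies at x = 0 of ups, 12 mm above the bench, at the y of the guide's middle, the tray's x along the unit's x.
- ups: Low black backup power unit, fixed: 440 wide (y), 88 high, 420 deep, a sheet of paper on top. Origin: on its front face (towards the robot), below the middle of the tray slot, at bench level; +x into the unit, +y along the face to the left as seen from the robot, z up. Positions on the unit are given in this frame, in mm.
- slot (a point): Middle of the tray slot's floor edge in the unit's face, 12 mm above the bench. The slot is 118 wide (y -59 to 59) and 42 high (12 to 54 above the bench); its level floor runs 140 into the unit. Axes as the unit's. Behind it is the hidden guide: two upright walls, a straight channel 93 wide from x 50 to 124, with flared lead-ins (33 degrees) from x 16, where they begin about 138 apart.
- hood (a point): Middle of the unit's top front edge, 88 mm above the bench; axes as the unit's. Under this hood the guide channel sits anywhere up to 10 mm left or right of the slot's middle, another place each time, neither seen nor measured. It is parallel to the unit's x and does not give way under 25 N: the tray must give way sideways when a lead-in or wall pushes on it.
- latch_post (a point): Centre of the top of the latch's thumb post: 14 (x) x 12 (y), 30 high, top 124 mm above the bench, on a steel carriage (top at 94) that slides on the unit's top front edge. A tongue 16 wide (y) hangs from it in front of the face, down to 46 above the bench, its back 9 in front of the face. Post at x 14 of the unit, y 98 open, y 56 closed. Axes as the unit's.
- latch (a joint): How far the latch is slid towards the middle of the unit (its -y), m: 0 to 0.004 at the start (open), 0.042 fully closed. It slides with about 2 N and stays where it is left. A tray standing out more than 4 mm blocks it.
- tester: Yellow handheld battery tester, 150 x 85 x 34 with a dial; loose bystander, on the other side from the tray. Origin under its centre.
- tape: Roll of white tape, 90 across, 18 high, bystander.
- driver: Screwdriver, bystander.
- mug: White mug, 80 across, 92 high, bystander.
- spray: Clear bottle, 60 across, 160 high, bystander.
- block1: Wooden block 90 x 45 x 22, bystander.
- logger: White temperature logger, 55 x 85 x 22, bystander.
Things that resemble listed ones, but are neither listed nor needed, are in the scene too. Of the things that look like the tray, take the one that is farthest to the robot's left at the start.

How it is judged:
On the way:
1. the tray is home, plate flush on the unit's face, with the latch still open (x of tray_plate in the frame of ups between -0.004 and 0.004 m and y of tray_plate in the frame of ups between -0.014 and 0.014 m and z of tray_plate in the frame of ups between 0.007 and 0.018 m and angle between the x axis of tray and the x axis of ups, either way round below 0.06 rad and value of joint latch below 0.012 m), for 0.2 s.
At the end, for the whole second after the job is handed in: The tray is in the slot and at rest, its plate flush on the unit's face within 4 mm, within 14 mm of the slot's middle, its underside 7 to 18 mm above the bench (floor at 12) and square to the unit within 0.06 rad; the latch is slid across by at least 36 of its 42 mm (x of tray_plate in the frame of ups between -0.004 and 0.004 m and y of tray_plate in the frame of ups between -0.014 and 0.014 m and z of tray_plate in the frame of ups between 0.007 and 0.018 m and angle between the x axis of tray and the x axis of ups, either way round below 0.06 rad and value of joint latch above 0.036 m and linear speed of tray below 0.02 m/s); the robot touches nothing.
It fails at once if the tray is pressed against the unit with more than 25 N (contact force between tray and ups above 25 N).
It fails at once if another thing on the bench is shoved more than 30 mm (distance of any of tester, tape, driver, mug, spray, block1, logger from where it was at the start of the episode above 0.03 m).
It also fails if it takes over 72 s, if anything falls off the work surface, if the arm or the gripper's body presses on something with over 40 N, if the wrist force passes 120 N, or if a joint passes its speed limit or range.

## Working session

There is one attempt and no reset: what is moved stays moved. The work goes in short steps, Python scripts to look and compute and a shell command to move; the robot and the scene stay as the last step left them, time stands still between calls to the robot, and variables do not carry over. Pictures are saved under pics/ and viewed, at most 13 in all, crops included, and the job is handed in when it is done.

```bash
ls; mkdir -p pics; python3 - <<'E'
from bench import monitor,cams,r
import cv2,numpy as np
print(r.tcp_to_grasp, monitor.read_state())
for n in("scene","top"):
    c=cams.camera(n); cv2.imwrite(f"pics/{n}0.png",c["pixels"]); np.savez(f"{n}0.npz",**c); print(n,c["vfov"],c["cx"],c["cy"],c["T"].round(3).tolist(),[k for k in c])
E
```

```text
pics
0.0187 {'time': 0.0, 'joint_positions': array([ 1.1134318 ,  0.33287173, -0.06466764,  1.46098803,  0.02160098,
        1.34992379, -0.08849487]), 'joint_vel': array([-8.22834993e-04, -3.81017882e-04, -6.73640578e-05,  4.36169446e-04,
       -2.41987585e-04, -1.34726189e-03,  6.17994746e-04]), 'joint_torque': array([-5.83087531e-04, -6.23257041e+01,  2.40964594e-02, -3.89898634e+01,
       -6.13971404e-02,  3.97948804e-02,  8.20485388e-05]), 'ee_pos': array([ 0.26304682, -0.56648886,  0.22173166]), 'eef_rot': array([ 9.76465452e-01,  2.15672579e-01, -2.01940858e-04, -7.20020191e-04]), 'ft_force': array([-1.08861909, -0.45839535, -0.42655968]), 'torque': array([-0.00571809,  0.01767116, -0.05674326]), 'grip_force': 0.0, 'width': 0.08733268511916237}
scene 44.75794440094188 313.09074203443987 236.1624221928288 [[0.15, -0.662, 0.734, 1.535], [0.989, 0.116, -0.097, -0.114], [-0.02, 0.74, 0.672, 1.106], [0.0, 0.0, 0.0, 1.0]] ['pixels', 'z_map', 'vfov', 'cx', 'cy', 'T']
top 51.75352398536982 319.9683465778601 240.86677324610034 [[-0.012, 0.984, -0.178, 0.202], [-1.0, -0.012, -0.002, 0.022], [-0.004, 0.178, 0.984, 1.497], [0.0, 0.0, 0.0, 1.0]] ['pixels', 'z_map', 'vfov', 'cx', 'cy', 'T']
```

View pics/scene0.png

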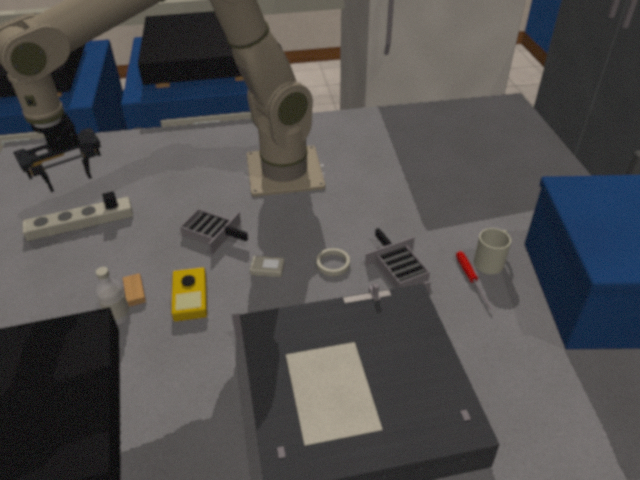

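View pics/top0.png

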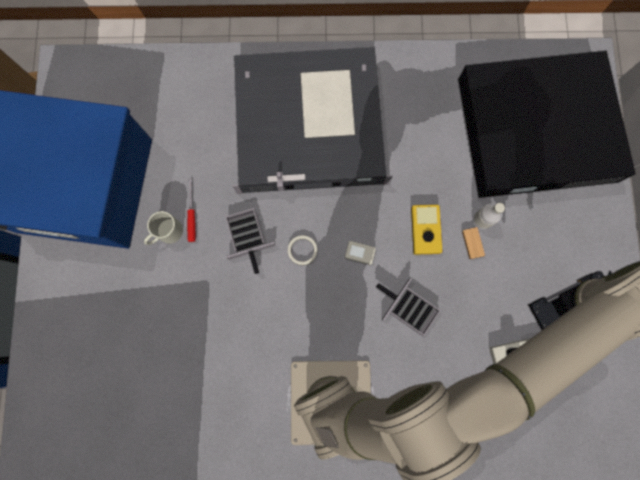

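Scene/top views: two tray-like things, the left one at top (247,235) / scene (402,262) and the right one at top (412,305) / scene (210,228). The description asks for the leftmost, so top (247,235). The unit's front edge runs at top row ~188, columns 238–388, and the latch is at (282,175). Next I measure and take a close crop to check the choice.

```bash
cat > h.py <<'E'
import numpy as np,cv2
from bench import monitor,cams,r
def f(c): return 240/np.tan(np.radians(float(c["vfov"]))/2)
def cloud(c):
    v,u=np.mgrid[:480,:640]; z=c["z_map"]; F=f(c)
    P=np.stack([(u-c["cx"])/F*z,-(v-c["cy"])/F*z,-z],-1)
    return P@c["T"][:3,:3].T+c["T"][:3,3]
def ray(c,u,v,h):
    d=c["T"][:3,:3]@np.array([(u-c["cx"])/f(c),-(v-c["cy"])/f(c),-1]); o=c["T"][:3,3]
    return o+d*(h-o[2])/d[2]
def fit(P,m):
    return cv2.minAreaRect(P[m][:,:2].astype(np.float32)*1000)
E
python3 - <<'E'
from h import *
a=dict(np.load("top0.npz"));P=cloud(a);z=P[...,2]
for (u,v) in [(350,300),(200,350),(180,60),(420,100),(330,260)]: print("bench",u,v,P[v,u].round(4))
m=np.zeros((480,640),bool);m[50:195,225:400]=1
m1=m&(abs(z-.088)<.006); print("unit top",m1.sum(),np.median(z[m1]),fit(P,m1))
m2=m&(z>.105)&(z<.14);print("post",m2.sum(),P[m2].round(3).tolist()[:20], P[m2].mean(0))
m=np.zeros((480,640),bool);m[200:280,215:280]=1
m3=m&(z>.012)&(z<.06); print("tray",m3.sum(),fit(P,m3),z[m3].max())
img=a["pixels"]; crop=img[150:290,210:400]; cv2.imwrite("pics/crop0.png",cv2.resize(crop,None,fx=4,fy=4,interpolation=cv2.INTER_CUBIC))
s=dict(np.load("scene0.npz"));Q=cloud(s)
for (u,v) in [(300,230),(450,320),(150,250)]: print("bench s",Q[v,u].round(4))
zq=Q[...,2];mm=np.zeros((480,640),bool);mm[275:300,360:390]=1
m4=mm&(zq>.105)&(zq<.14);print("post s",m4.sum(),Q[m4].mean(0),Q[m4].min(0),Q[m4].max(0))
E
```

```text
bench 350 300 [ 0.2918 -0.0626 -0.0019]
bench 200 350 [ 0.1495  0.3858 -0.0051]
bench 180 60 [ 1.0858e+00  4.8060e-01 -1.0000e-03]
bench 420 100 [ 0.9355 -0.3045 -0.0049]
bench 330 260 [ 0.4146 -0.0042 -0.0053]
unit top 17457 0.08864170909253044 ((845.1558227539062, 61.05229187011719), (436.6000671386719, 472.29534912109375), 3.5234909057617188)
post 27 [[0.654, 0.15, 0.127], [0.655, 0.148, 0.123], [0.655, 0.145, 0.125], [0.656, 0.142, 0.122], [0.652, 0.15, 0.124], [0.652, 0.147, 0.125], [0.652, 0.144, 0.125], [0.651, 0.141, 0.128], [0.654, 0.139, 0.119], [0.649, 0.15, 0.123], [0.648, 0.147, 0.127], [0.649, 0.145, 0.123], [0.649, 0.142, 0.123], [0.648, 0.139, 0.126], [0.645, 0.15, 0.128], [0.647, 0.148, 0.12], [0.647, 0.145, 0.122], [0.647, 0.142, 0.122], [0.645, 0.139, 0.127], [0.645, 0.148, 0.119]] [0.64859764 0.14462498 0.12119312]
tray 1372 ((465.64154052734375, 249.47662353515625), (205.06094360351562, 144.33360290527344), 30.675661087036133) 0.055887945658142923
bench s [0.2987 0.0128 0.0045]
bench s [ 0.6808  0.3287 -0.0016]
bench s [ 0.3067 -0.408   0.0018]
post s 56 [0.65459914 0.14397111 0.11745822] [0.64522464 0.13874341 0.10503503] [0.66287999 0.15201931 0.12681108]
```

View pics/crop0.png

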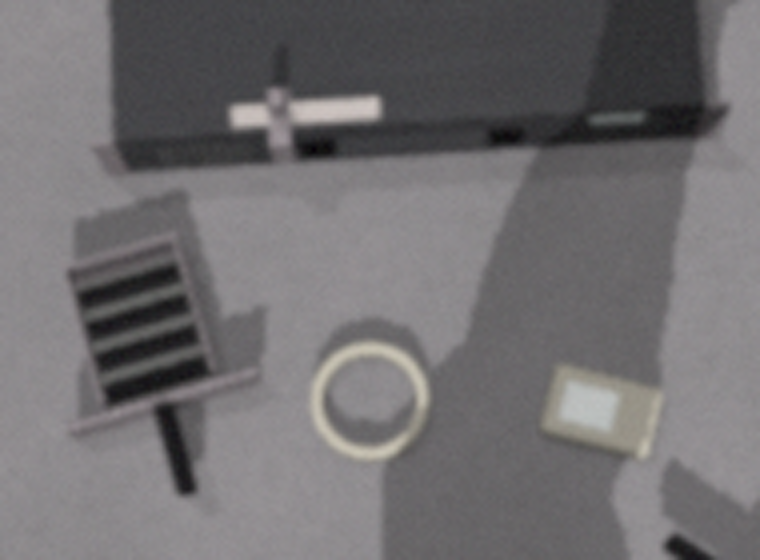

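The crop confirms the choice: an open tray with pack, plate at crop (165,400) and black handle at (175,450), pointing toward the unit at about 14° yaw. Now I move to a hover above it for a wrist view.

```bash
python3 -m crank '{"steps":[[[0.9,1,0.5],[0,0,0]],[[0.9,1,0.5],[0,0,0]],[[0.9,1,0.5],[0,0,0]],[[0.9,1,0.5],[0,0,0]],[[0.9,1,0.5],[0,0,0]],[[0.9,1,0.5],[0,0,0]],[[0.9,1,0.5],[0,0,0]],[[0.9,1,0.5],[0,0,0]],[[0.9,1,0.5],[0,0,0]],[[0.9,1,0.5],[0,0,0]]]}'
python3 -m crank '{"steps":[[[0,1,0],[0,0,-0.2]],[[0,1,0],[0,0,-0.2]],[[0,1,0],[0,0,-0.2]],[[0,1,0],[0,0,-0.2]],[[0,1,0],[0,0,-0.2]],[[0,1,0],[0,0,-0.2]],[[0,1,0],[0,0,-0.2]],[[0,1,0],[0,0,-0.2]],[[0,1,0],[0,0,-0.2]],[[0,1,0],[0,0,-0.2]]]}'
python3 -m crank '{"steps":[[[-0.1,1,0],[0,0,0]],[[-0.1,1,0],[0,0,0]],[[-0.1,1,0],[0,0,0]],[[-0.1,1,0],[0,0,0]],[[-0.1,1,0],[0,0,0]],[[-0.1,1,0],[0,0,0]],[[-0.1,1,0],[0,0,0]],[[-0.1,1,0],[0,0,0]],[[-0.1,1,0],[0,0,0]],[[0,0,0],[0,0,0]]]}'
python3 - <<'E'
from h import *
c=cams.camera("wrist"); np.savez("wrist1.npz",**c); cv2.imwrite("pics/wrist1.png",c["pixels"]); print(c["vfov"],c["cx"],c["cy"],c["T"].round(3).tolist())
c=cams.camera("top"); np.savez("top1.npz",**c)
E
```

```text
time: 0.93
ee_pos: [0.489, -0.3154, 0.348]
eef_rot: [0.976, 0.216, -0.0, -0.0]
ft_force: [0.4, -0.3, -0.2]
width: 0.087
grip_force: 0.0
time: 1.77
ee_pos: [0.488, -0.0657, 0.3473]
eef_rot: [0.992, 0.129, -0.0, 0.0]
ft_force: [0.2, -0.5, -0.1]
width: 0.0873
grip_force: 0.0
time: 2.6
ee_pos: [0.4642, 0.1633, 0.3475]
eef_rot: [0.991, 0.133, -0.0, -0.001]
ft_force: [-0.5, 0.7, -0.0]
width: 0.0872
grip_force: 0.0
59.3652084902433 313.93510519475177 236.55635559024975 [[0.264, 0.921, 0.288, 0.544], [-0.965, 0.252, 0.078, 0.185], [-0.001, -0.299, 0.954, 0.509], [0.0, 0.0, 0.0, 1.0]]
```

View pics/wrist1.png

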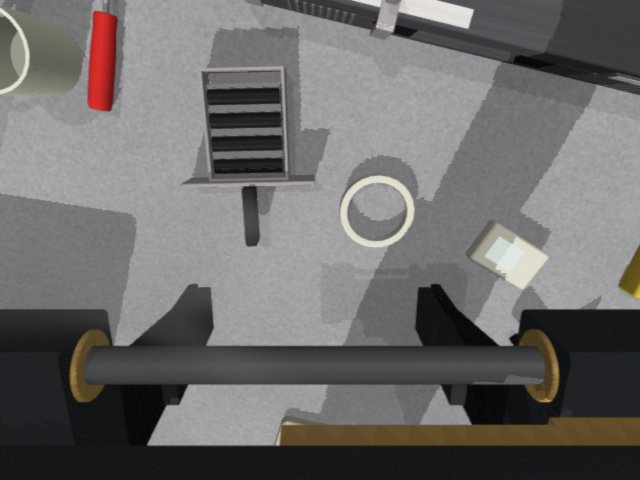

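Wrist view: tray walls (203–287, 68–180), plate along row ~182 (183–315), handle (251, 187–245), tape at (377,211), logger at (508,255), latch tongue at (385,18). Now measuring the tray axis and grip point.

```bash
python3 - <<'E'
from h import *
c=dict(np.load("wrist1.npz"));P=cloud(c);z=P[...,2]
for u,v in [(340,120),(100,150),(230,270),(160,250)]: print("bench",P[v,u].round(4))
W=np.zeros((480,640),bool)
h=W.copy();h[192:250,235:265]=1
h&=(z>.038)&(z<.056); q=P[h]; print("handle top",h.sum(),q.mean(0).round(4),fit(P,h))
p=W.copy();p[172:190,178:320]=1
p&=(z>.034)&(z<.052); q=P[p]; print("plate top",p.sum(),q.mean(0).round(4),fit(P,p), q[q[:,1].argmin()],q[q[:,1].argmax()])
l=cv2.fitLine(q[:,:2].astype(np.float32),cv2.DIST_HUBER,0,.01,.01).ravel();print("line yaw",np.degrees(np.arctan2(-l[0],l[1])),l)
a=W.copy();a[62:180,195:295]=1;a&=(z>.027)&(z<.042);print("box",a.sum(),fit(P,a),np.median(z[a]))
# rays: far wall corners top z=.034, plate ends z=.044
for n,u,v,hh in [("farL",203,69,.034),("farR",285,67,.034),("plL",184,183,.044),("plR",314,180,.044),("hend",252,244,.048),("hroot",249,187,.048)]: print(n,ray(c,u,v,hh).round(4))
# top view
t=dict(np.load("top1.npz"));T=cloud(t);g=t["pixels"].max(2);
s=W.copy();s[248:276,240:262]=1;s&=(T[...,2]>.03)&(g<60);print("top handle",s.sum(),T[s].mean(0))
# front edge of the unit from the top view
m=W.copy();m[150:196,232:395]=1;m&=(abs(T[...,2]-.088)<.004)
pts=[]
for u in range(245,382):
    vs=np.where(m[:,u])[0]
    if len(vs): pts.append(ray(t,u,vs.max()+.5,.088)[:2])
pts=np.float32(pts);l=cv2.fitLine(pts,cv2.DIST_HUBER,0,.01,.01).ravel();print("edge yaw",np.degrees(np.arctan2(-l[0],l[1])),l, len(pts))
d=(pts-l[2:])@np.array([-l[1],l[0]]);print(np.percentile(d,[5,50,95]))
E
```

```text
bench [ 0.5351  0.1516 -0.0007]
bench [0.4269 0.4173 0.0008]
bench [ 0.3163  0.2368 -0.0018]
bench [ 0.3196  0.3292 -0.0017]
handle top 696 [0.4054 0.2237 0.0467] ((404.355712890625, 224.06295776367188), (63.43497085571289, 14.336588859558105), 16.39301300048828)
plate top 847 [0.4431 0.2355 0.0417] ((444.88433837890625, 236.25628662109375), (18.68973159790039, 148.12887573242188), 15.296895027160645) [0.46207067 0.16417215 0.04451884] [0.4236016  0.3069092  0.04136662]
line yaw -163.20177 [ 0.28900215 -0.95732844  0.4420592   0.23945275]
box 7154 ((503.184814453125, 249.9535369873047), (120.21903991699219, 97.73013305664062), 16.59801483154297) 0.03095802189236571
farL [0.5474 0.3074 0.034 ]
farR [0.572  0.2247 0.034 ]
plL [0.4252 0.303  0.044 ]
plR [0.4666 0.1643 0.044 ]
hend [0.3767 0.2139 0.048 ]
hroot [0.4408 0.2318 0.048 ]
top handle 1 [0.44876775 0.26594596 0.03293469]
edge yaw -177.33923 [ 0.04642244 -0.9989219   0.64350617  0.00614907] 121
[-0.00341577 -0.00016759  0.06143737]
```

Tray yaw is ~16.5°, and the measured sizes agree (plate 148, handle 14 wide, box ~120×98, heights 31–47 mm). I'll grip 54 mm out from the plate at (0.392, 0.219), so the gripper body keeps clear of the tongue.

```bash
python3 -m crank '{"steps":[[[-0.72,0.56,-0.4],[0,0,0.06]],[[-0.72,0.56,-0.4],[0,0,0.06]],[[-0.72,0.56,-0.4],[0,0,0.06]],[[-0.73,0.55,-0.4],[0,0,0.06]],[[0,0,-1],[0,0,0]],[[0,0,-1],[0,0,0]],[[0,0,-1],[0,0,0]],[[0,0,-1],[0,0,0]],[[0,0,-1],[0,0,0]],[[0,0,0],[0,0,0]]]}'
python3 - <<'E'
from h import *
c=cams.camera("wrist"); np.savez("wrist2.npz",**c);P=cloud(c);z=P[...,2]
cv2.imwrite("pics/wrist2.png",c["pixels"]); s=monitor.read_state(); print(s["ee_pos"],s["eef_rot"],s["ft_force"])
E
```

```text
time: 3.53
ee_pos: [0.3918, 0.2113, 0.1785]
eef_rot: [0.99, 0.139, -0.003, 0.001]
ft_force: [-1.3, -0.0, -1.0]
width: 0.087
grip_force: 0.0
[0.39268373 0.21214011 0.1810445 ] [ 9.90236977e-01  1.39378217e-01 -2.04303990e-03  5.17105581e-04] [-0.55314344 -1.15442254  1.00877326]
```

View pics/wrist2.png

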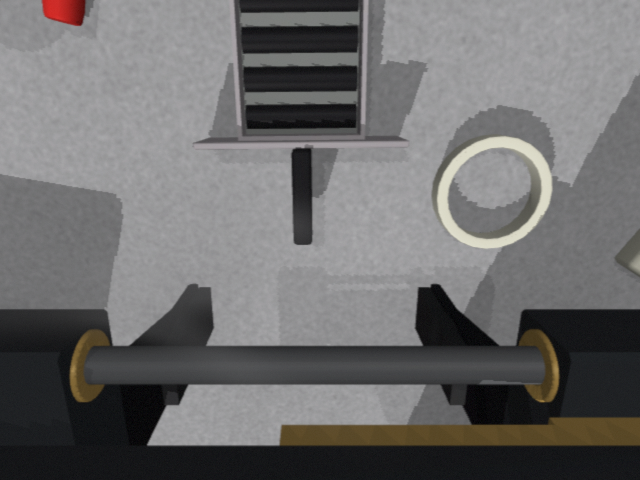

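Wrist view: handle at (302,150–243), vertical in the picture (aligned), plate at row 143 (193–407), and the finger centre line is near column 314. Refining the handle position with this closer view.

```bash
python3 - <<'E'
from h import *
c=dict(np.load("wrist2.npz"));P=cloud(c);z=P[...,2]
h=np.zeros((480,640),bool);h[155:246,288:318]=1
h&=(z>.040)&(z<.056);print("handle",fit(P,h),np.median(z[h]))
for n,u,v,hh in [("hend",302,242,.048),("hroot",302,148,.048),("plL",194,143,.044),("plR",407,142,.044)]: print(n,ray(c,u,v,hh).round(4))
e,rt=ray(c,302,242,.048),ray(c,302,148,.048);d=rt-e;print(np.degrees(np.arctan2(d[1],d[0])))
d/=np.linalg.norm(d);g=e+16*d/1000
s=monitor.read_state();print("grip",g,"shift",(g-s["ee_pos"])[:2]/.025, (.016-s["ee_pos"][2])/.025)
E
```

```text
handle ((404.8161315917969, 224.17477416992188), (65.3984603881836, 14.00047779083252), 16.596939086914062) 0.04714702969572221
hend [0.3759 0.2155 0.048 ]
hroot [0.4409 0.2336 0.048 ]
plL [0.4233 0.3059 0.044 ]
plR [0.4643 0.1652 0.044 ]
15.490104592331525
grip [0.39127447 0.21980924 0.048     ] shift [-0.05637027  0.30676546] -6.601780057645028
```

```bash
python3 -m crank '{"steps":[[[-0.05,0.3,-0.6],[0,0,0.05]],[[0,0,-1],[0,0,0]],[[0,0,-1],[0,0,0]],[[0,0,-1],[0,0,0]],[[0,0,-1],[0,0,0]],[[0,0,-1],[0,0,0]],[[0,0,-0.6],[0,0,0]],[[0,0,-0.4],[0,0,0]],[[0,0,0],[0,0,0]],[[0,0,0],[0,0,0]]]}'
python3 -m crank '{"steps":[[[0,0,0],[0,0,0]],[[0,0,0],[0,0,0]],[[0,0,0],[0,0,0]],[[0,0,0],[0,0,0]],[[0,0,0],[0,0,0]],[[0,0,0],[0,0,0]],[[0,0,0],[0,0,0]],[[0,0,0],[0,0,0]]]}' 0 35
```

```text
time: 4.42
ee_pos: [0.3932, 0.2215, 0.0186]
eef_rot: [0.99, 0.142, 0.0, -0.0]
ft_force: [0.5, 1.1, -0.3]
width: 0.0866
grip_force: 0.0
time: 5.08
ee_pos: [0.3923, 0.2214, 0.0176]
eef_rot: [0.99, 0.142, -0.0, 0.0]
ft_force: [0.2, 0.0, 0.4]
width: 0.0414
grip_force: 0.0
```

```bash
python3 -m crank '{"steps":[[[0,0,0],[0,0,0]],[[0,0,0],[0,0,0]],[[0,0,0],[0,0,0]],[[0,0,0],[0,0,0]],[[0,0,0],[0,0,0]],[[0,0,0],[0,0,0]],[[0,0,0],[0,0,0]],[[0,0,0],[0,0,0]]]}' 0 60
python3 -m crank '{"steps":[[[0,0,0],[0,0,0]],[[0,0,0.3],[0,0,0]],[[0,0,0.5],[0,0,0]],[[0,0,0.4],[0,0,0]],[[0,0,0],[0,0,0]],[[0,0,0],[0,0,0]]]}'
```

```text
time: 5.75
ee_pos: [0.3923, 0.2213, 0.0176]
eef_rot: [0.99, 0.142, -0.0, 0.0]
ft_force: [-0.8, -0.5, -0.1]
width: 0.0139
grip_force: 60.0
time: 6.25
ee_pos: [0.3929, 0.2215, 0.0484]
eef_rot: [0.99, 0.142, 0.001, 0.0]
ft_force: [-0.1, 0.1, -4.6]
width: 0.0135
grip_force: 60.0
```

Tray is held. Now I check for droop and refine the pose of the unit (edge, post) and the position of the tape.

```bash
python3 - <<'E'
from h import *
c=cams.camera("wrist"); np.savez("wrist3.npz",**c);P=cloud(c);z=P[...,2]
s=monitor.read_state(); g=s["ee_pos"]; y=2*np.arctan2(s["eef_rot"][1],s["eef_rot"][0]); print("tool",g,np.degrees(y))
R=np.array([[np.cos(y),np.sin(y)],[-np.sin(y),np.cos(y)]])
L=(P[...,:2]-g[:2])@R.T
for a in np.arange(.06,.19,.02):
    m=(abs(L[...,0]-a)<.008)&(abs(abs(L[...,1])-.043)<.006)&(z>.035)&(z<.1)
    print(round(a,3),m.sum(),np.round(np.percentile(z[m],[50,80]),4) if m.sum() else "")
T=dict(np.load("top1.npz"));T2=cams.camera("top");np.savez("top2.npz",**T2)
# edge of unit: light/dark by depth, exclude latch columns
for t in (T2,):
    D=cloud(t);m=np.zeros((480,640),bool);m[150:200,232:395]=1;m&=(abs(D[...,2]-.088)<.012)
    pts=[]
    for u in list(range(250,266))+list(range(308,380)):
        vs=np.where(m[:,u])[0]
        if len(vs): pts.append(ray(t,u,vs.max()+.5,.088)[:2])
    pts=np.float32(pts);l=cv2.fitLine(pts,cv2.DIST_HUBER,0,.003,.001).ravel();print("edge yaw",np.degrees(np.arctan2(l[0],-l[1])),l,len(pts))
    d=(pts-l[2:])@np.array([-l[1],l[0]]);print(np.percentile(d,[5,50,95]))
    vs=[np.where(m[v])[0] for v in (160,165,180)]; print([(ray(t,a.min()-.5,v,.088)[:2].round(4),ray(t,a.max()+.5,v,.088)[:2].round(4)) for a,v in zip(vs,(160,165,180))])
    q=np.zeros_like(m);q[160:185,270:295]=1;q&=(D[...,2]>.112)&(D[...,2]<.135);vv,uu=np.where(q);print("post px",uu.mean(),vv.mean(),uu.min(),uu.max(),vv.min(),vv.max(),ray(t,uu.mean(),vv.mean(),.124))
    hsv=t["pixels"].min(2).astype(int);w=np.zeros_like(m);w[230:272,285:322]=1;w&=hsv>150;vv,uu=np.where(w);print("tape",(uu.min(),uu.max(),vv.min(),vv.max()),ray(t,(uu.min()+uu.max())/2,(vv.min()+vv.max())/2,.018))
cv2.imwrite("pics/c3.png",np.vstack([cv2.resize(c["pixels"][:300],(480,225)),cv2.resize(T2["pixels"][150:300,220:400],(480,375),interpolation=cv2.INTER_CUBIC)]))
E
```

```text
tool [0.39244697 0.22124898 0.04784662] 16.3464117021694
0.06 3062 [0.0637 0.0728]
0.08 2641 [0.0605 0.0636]
0.1 2856 [0.0616 0.0634]
0.12 584 [0.0583 0.0626]
0.14 0 
0.16 0 
0.18 0 
edge yaw 2.724348 [ 4.753093e-02 -9.988698e-01  6.402813e-01  7.466346e-05] 88
[-2.79265238e-03  2.06272816e-05  2.43310609e-03]
[(array([0.7059, 0.2718]), array([ 0.7001, -0.1695])), (array([0.6903, 0.2716]), array([ 0.6846, -0.169 ])), (array([0.6438, 0.2677]), array([ 0.6399, -0.0343]))]
post px 278.0 174.24 276 280 172 177 [0.6483171  0.14459795 0.124     ]
tape (np.int64(287), np.int64(316), np.int64(236), np.int64(264)) [0.44286237 0.08199666 0.018     ]
```

View pics/c3.png

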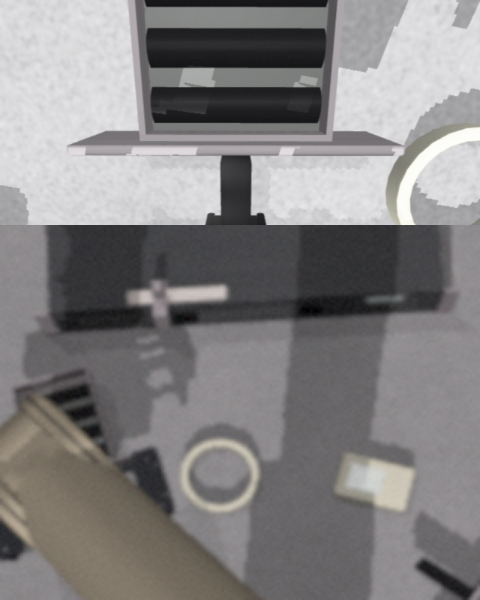

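Droop is negligible (~2 mm), and the unit comes out as origin ≈ (0.6385, 0.0485), yaw 2.7°; edge, side centre and post agree. The tape at (0.443, 0.082) means I must travel above it. Rotating and moving to the pre-insert pose.

```bash
python3 -m crank '{"steps":[[[0.1,-0.73,0.06],[0,0,-0.27]],[[0.1,-0.73,0.06],[0,0,-0.27]],[[0.1,-0.73,0.06],[0,0,-0.27]],[[0.1,-0.73,0.06],[0,0,-0.27]],[[0.1,-0.73,0.06],[0,0,-0.27]],[[0.1,-0.73,0.06],[0,0,-0.27]],[[0.1,-0.73,0.06],[0,0,-0.27]],[[0.1,-0.73,0],[0,0,-0.27]],[[0.1,-0.73,0],[0,0,-0.27]],[[0.1,-0.73,0],[0,0,-0.27]]]}'
python3 -m crank '{"steps":[[[0,0,0],[0,0,0]],[[0,0,0],[0,0,0]],[[0,0,0],[0,0,0]]]}'
cat >> h.py <<'E'
O=np.array([.6385,.0485]);A=np.radians(2.72)
def st():
    s=monitor.read_state();q=s["eef_rot"];y=2*np.arctan2(q[1],q[0]);c,sn=np.cos(A),np.sin(A)
    d=s["ee_pos"][:2]-O;F=s["ft_force"]
    print("t",round(s["time"],2),"unit xy mm",np.round([(c*d[0]+sn*d[1])*1e3,(-sn*d[0]+c*d[1])*1e3,s["ee_pos"][2]*1e3],1),"yaw rel",round(np.degrees(y-A),2),"F",np.round([c*F[0]+sn*F[1],-sn*F[0]+c*F[1],F[2]],1),"M",s["torque"].round(2),"w",s["width"])
if __name__=="__main__": st()
E
python3 h.py
python3 - <<'E'
from h import *
c=cams.camera("wrist"); np.savez("wrist4.npz",**c); cv2.imwrite("pics/wrist4.png",c["pixels"][:320])
E
```

```text
time: 7.18
ee_pos: [0.417, 0.0376, 0.0578]
eef_rot: [1.0, 0.024, -0.0, 0.0]
ft_force: [-0.3, 0.2, -4.9]
width: 0.0135
grip_force: 60.0
time: 7.43
ee_pos: [0.4172, 0.039, 0.0579]
eef_rot: [1.0, 0.025, -0.0, -0.0]
ft_force: [-0.2, 0.9, -5.0]
width: 0.0132
grip_force: 60.0
t 7.43 unit xy mm [-221.5    1.    57.9] yaw rel 0.14 F [-0.2  0.9 -5. ] M [0.06 0.49 0.01] w 0.013249050454641415
```

View pics/wrist4.png

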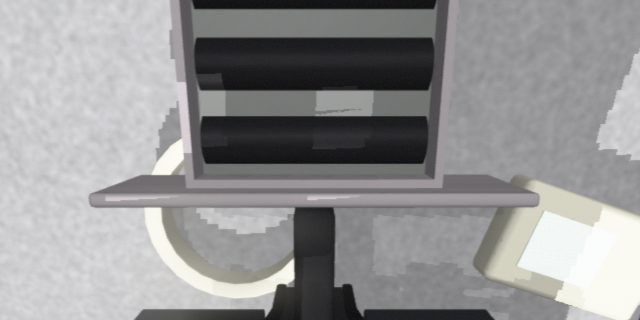

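Wrist view: tray is straight in the grip (plate row ~200, handle col 314), with the tape below-left and the logger right of the plate. Advancing to the face, then lowering to slot height.

```bash
python3 -m crank '{"steps":[[[0.3,0,0],[0,0,0]],[[0.3,0,0],[0,0,0]],[[0.3,0,0],[0,0,0]],[[0.3,0,0],[0,0,0]],[[0,0,-0.23],[0,0,0]],[[0,0,-0.23],[0,0,0]],[[0,0,-0.23],[0,0,0]],[[0,0,-0.23],[0,0,0]],[[0,0,0],[0,0,0]],[[0,0,0],[0,0,0]]]}'; python3 h.py
python3 - <<'E'
from h import *
c=cams.camera("scene"); np.savez("scene5.npz",**c); cv2.imwrite("pics/s5.png",cv2.resize(c["pixels"][200:350,290:490],(800,600),interpolation=cv2.INTER_CUBIC))
c=cams.camera("wrist"); P=cloud(c);z=P[...,2];s=monitor.read_state();g=s["ee_pos"];y=2*np.arctan2(s["eef_rot"][1],s["eef_rot"][0])
L=(P[...,:2]-g[:2])@np.array([[np.cos(y),-np.sin(y)],[np.sin(y),np.cos(y)]])
for a in (.075,.09,.105,.12):
    m=(abs(L[...,0]-a)<.006)&(abs(abs(L[...,1])-.043)<.006)&(z>.03)&(z<.1); print(a,m.sum(),np.percentile(z[m],[50,80,90]).round(4) if m.any() else "")
E
```

```text
time: 8.32
ee_pos: [0.4467, 0.0389, 0.0346]
eef_rot: [1.0, 0.025, -0.001, 0.0]
ft_force: [-0.4, -0.4, -4.2]
width: 0.0137
grip_force: 60.0
t 8.32 unit xy mm [-192.    -0.5   34.6] yaw rel 0.15 F [-0.4 -0.3 -4.2] M [-0.08  0.44  0.02] w 0.013736917680036497
0.075 1881 [0.048  0.0499 0.0504]
0.09 2037 [0.0478 0.0498 0.0502]
0.105 2321 [0.0459 0.0496 0.0501]
0.12 70 [0.0396 0.0423 0.0441]
```

View pics/s5.png

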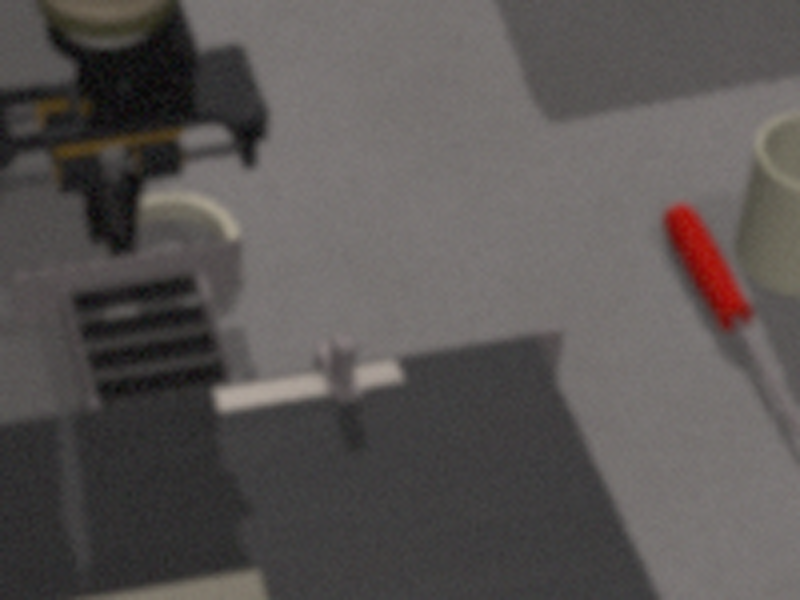

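Scene crop: tray (150,340) lines up in front of the slot, right of the latch post (340,360); rim is at 50 mm, so the underside is at ~16 mm and level. Entering slowly.

```bash
python3 -m crank '{"steps":[[[0.2,0.01,0],[0,0,0]],[[0.2,0.01,0],[0,0,0]],[[0.2,0.01,0],[0,0,0]],[[0.15,0.01,0],[0,0,0]],[[0.15,0.01,0],[0,0,0]],[[0.1,0.01,0],[0,0,0]],[[0,0,0],[0,0,0]]]}'; python3 h.py
```

```text
time: 9.0
ee_pos: [0.4729, 0.0405, 0.0351]
eef_rot: [1.0, 0.025, 0.0, -0.0]
ft_force: [-0.5, -0.2, -5.8]
width: 0.0132
grip_force: 60.0
t 9.0 unit xy mm [-1.658e+02 -1.000e-01  3.510e+01] yaw rel 0.14 F [-0.5 -0.2 -5.8] M [0.02 0.48 0.07] w 0.01319753972479215
```

```bash
python3 -m crank '{"steps":[[[0.1,0.005,-0.03],[0,0,0]],[[0.1,0.005,-0.03],[0,0,0]],[[0.1,0.005,-0.02],[0,0,0]],[[0.1,0.005,-0.02],[0,0,0]],[[0.1,0.005,0],[0,0,0]],[[0.1,0.005,0],[0,0,0]],[[0.1,0.005,0],[0,0,0]],[[0.06,0.003,0],[0,0,0]],[[0,0,0],[0,0,0]]]}'; python3 h.py
python3 -m crank '{"steps":[[[0.06,0.003,0],[0,0,0]],[[0.06,0.003,0],[0,0,0]],[[0,0,0],[0,0,0]]]}'|grep force; python3 h.py
```

```text
time: 9.75
ee_pos: [0.4917, 0.0414, 0.0326]
eef_rot: [1.0, 0.025, 0.0, -0.0]
ft_force: [0.7, 0.1, -5.2]
width: 0.0133
grip_force: 60.0
t 9.75 unit xy mm [-147.    -0.2   32.6] yaw rel 0.14 F [ 0.7  0.  -5.2] M [ 0.06  0.48 -0.06] w 0.013317823780647393
ft_force: [0.3, -0.7, -3.7]
grip_force: 60.0
t 10.0 unit xy mm [-144.1   -0.2   32.6] yaw rel 0.14 F [ 0.2 -0.7 -3.7] M [ 0.01  0.5  -0.03] w 0.013867392710625643
```

```bash
for i in 1; do python3 -m crank '{"steps":[[[0.04,0.002,0],[0,0,0]],[[0.04,0.002,0],[0,0,0]],[[0,0,0],[0,0,0]]]}'>/dev/null; python3 h.py; done
python3 -m crank '{"steps":[[[0.04,0.002,0],[0,0,0]],[[0.04,0.002,0],[0,0,0]],[[0,0,0],[0,0,0]]]}'>/dev/null; python3 h.py
python3 -m crank '{"steps":[[[0.04,0.002,0],[0,0,0]],[[0,0,0],[0,0,0]]]}'>/dev/null; python3 h.py
```

```text
t 10.25 unit xy mm [-1.422e+02 -1.000e-01  3.260e+01] yaw rel 0.14 F [ 0.8  0.1 -4.6] M [-0.03  0.49 -0.04] w 0.013507911410303481
t 10.5 unit xy mm [-1.401e+02 -1.000e-01  3.260e+01] yaw rel 0.14 F [ 0.   0.6 -4.3] M [ 0.05  0.48 -0.  ] w 0.013563416011431637
t 10.67 unit xy mm [-139.2   -0.2   32.6] yaw rel 0.14 F [-0.2 -0.4 -5. ] M [-0.02  0.48 -0.02] w 0.013656388289248703
```

```bash
python3 -m crank '{"steps":[[[0.04,0.002,0],[0,0,0]],[[0,0,0],[0,0,0]]]}'>/dev/null; python3 h.py
python3 -m crank '{"steps":[[[0.04,0.002,0],[0,0,0]],[[0,0,0],[0,0,0]]]}'>/dev/null; python3 h.py
python3 -m crank '{"steps":[[[0.04,0.002,0],[0,0,0]],[[0,0,0],[0,0,0]]]}'>/dev/null; python3 h.py
```

```text
t 10.83 unit xy mm [-1.382e+02 -1.000e-01  3.260e+01] yaw rel 0.14 F [ 0.3  1.1 -4.5] M [-0.01  0.44 -0.03] w 0.013332679215611076
t 11.0 unit xy mm [-137.2   -0.2   32.6] yaw rel 0.14 F [-0.   0.2 -4.6] M [ 0.02  0.44 -0.01] w 0.013329558084126485
t 11.17 unit xy mm [-136.2   -0.2   32.6] yaw rel 0.14 F [-0.5 -0.6 -5.5] M [-0.04  0.44  0.01] w 0.01371040775389809
```

```bash
python3 -m crank '{"steps":[[[0.04,0.002,0],[0,0,0]],[[0,0,0],[0,0,0]]]}'>/dev/null; python3 h.py
python3 -m crank '{"steps":[[[0.04,0.002,0],[0,0,0]],[[0,0,0],[0,0,0]]]}'>/dev/null; python3 h.py
python3 -m crank '{"steps":[[[0.04,0.002,0],[0,0,0]],[[0,0,0],[0,0,0]]]}'>/dev/null; python3 h.py
```

```text
t 11.33 unit xy mm [-1.352e+02 -1.000e-01  3.260e+01] yaw rel 0.14 F [ 1.  -0.3 -3.6] M [-0.07  0.49  0.05] w 0.013947151902032287
t 11.5 unit xy mm [-1.342e+02 -1.000e-01  3.260e+01] yaw rel 0.14 F [ 0.2 -0.7 -5. ] M [0.07 0.52 0.  ] w 0.013207019837721113
t 11.67 unit xy mm [-1.332e+02 -1.000e-01  3.260e+01] yaw rel 0.14 F [-0.4 -0.3 -4. ] M [0.01 0.46 0.  ] w 0.013816371749588054
```

```bash
python3 -m crank '{"steps":[[[0.04,0.002,0],[0,0,0]],[[0,0,0],[0,0,0]]]}'>/dev/null; python3 h.py
python3 -m crank '{"steps":[[[0.04,0.002,0],[0,0,0]],[[0,0,0],[0,0,0]]]}'>/dev/null; python3 h.py
python3 -m crank '{"steps":[[[0.04,0.002,0],[0,0,0]],[[0,0,0],[0,0,0]]]}'>/dev/null; python3 h.py
```

```text
t 11.83 unit xy mm [-1.322e+02 -1.000e-01  3.260e+01] yaw rel 0.15 F [ 0.2 -0.3 -4.6] M [-0.02  0.57  0.  ] w 0.013201454366826305
t 12.0 unit xy mm [-1.312e+02 -1.000e-01  3.260e+01] yaw rel 0.14 F [-0.   0.4 -5.3] M [-0.05  0.42 -0.03] w 0.013951453827177659
t 12.17 unit xy mm [-130.3   -0.2   32.5] yaw rel 0.14 F [-0.   0.2 -4.9] M [-0.1   0.49 -0.03] w 0.013450046662442728
```

```bash
python3 -m crank '{"steps":[[[0.04,0.002,0],[0,0,0]],[[0,0,0],[0,0,0]]]}'>/dev/null; python3 h.py
python3 -m crank '{"steps":[[[0.04,0.002,0],[0,0,0]],[[0,0,0],[0,0,0]]]}'>/dev/null; python3 h.py
python3 -m crank '{"steps":[[[0.04,0.002,0],[0,0,0]],[[0,0,0],[0,0,0]]]}'>/dev/null; python3 h.py
```

```text
t 12.33 unit xy mm [-129.5   -0.3   32.5] yaw rel 0.12 F [-0.3 -0.9 -5.1] M [-0.23  0.67 -0.1 ] w 0.013477266976344418
t 12.5 unit xy mm [-128.7   -0.5   32.4] yaw rel 0.12 F [-2.4 -1.8 -4.6] M [-0.42  0.96 -0.12] w 0.013783731568934733
t 12.67 unit xy mm [-127.9   -0.5   32.3] yaw rel 0.11 F [-3.3 -1.8 -4.9] M [-0.6   1.35 -0.29] w 0.012931305192018868
```

Contact with the left lead-in (Fx −3.3, Fy −1.8 N), so the channel is to the right. Giving way 2 mm to −y, then continuing.

```bash
python3 -m crank '{"steps":[[[-0.02,-0.04,0],[0,0,0]],[[0,-0.04,0],[0,0,0]],[[0,0,0],[0,0,0]]]}'>/dev/null; python3 h.py
python3 -m crank '{"steps":[[[0.04,0.002,0],[0,0,0]],[[0,0,0],[0,0,0]]]}'>/dev/null; python3 h.py
python3 -m crank '{"steps":[[[0.04,0.002,0],[0,0,0]],[[0,0,0],[0,0,0]]]}'>/dev/null; python3 h.py
```

```text
t 12.92 unit xy mm [-127.4   -2.    32.8] yaw rel 0.15 F [-1.  -0.  -4.1] M [-0.1   0.69 -0.08] w 0.01362795773696067
t 13.08 unit xy mm [-126.7   -2.1   32.7] yaw rel 0.14 F [-2.  -1.1 -4. ] M [-0.3   0.7  -0.17] w 0.013553087413251584
t 13.25 unit xy mm [-126.    -2.2   32.5] yaw rel 0.13 F [-1.9 -1.9 -4.2] M [-0.37  0.98 -0.2 ] w 0.013462085971282843
```

```bash
python3 -m crank '{"steps":[[[0,-0.05,0],[0,0,0]],[[0,0,0],[0,0,0]]]}'>/dev/null; python3 h.py
python3 -m crank '{"steps":[[[0.04,0.002,0],[0,0,0]],[[0,0,0],[0,0,0]]]}'>/dev/null; python3 h.py
python3 -m crank '{"steps":[[[0.04,0.002,0],[0,0,0]],[[0,0,0],[0,0,0]]]}'>/dev/null; python3 h.py
```

```text
t 13.42 unit xy mm [-125.6   -3.3   32.7] yaw rel 0.15 F [-0.6 -0.6 -5.5] M [-0.07  0.61 -0.05] w 0.013745287340740783
t 13.58 unit xy mm [-124.9   -3.3   32.6] yaw rel 0.14 F [-1.2 -0.8 -4.1] M [-0.29  0.75 -0.12] w 0.013646343651904827
t 13.75 unit xy mm [-124.1   -3.5   32.5] yaw rel 0.13 F [-2.1 -1.  -3.9] M [-0.34  0.86 -0.21] w 0.013448445165930556
```

```bash
python3 -m crank '{"steps":[[[0,-0.06,0],[0,0,0]],[[0,0,0],[0,0,0]]]}'>/dev/null; python3 h.py
python3 -m crank '{"steps":[[[0.04,0.002,0],[0,0,0]],[[0.04,0.002,0],[0,0,0]],[[0,0,0],[0,0,0]]]}'>/dev/null; python3 h.py
python3 -m crank '{"steps":[[[0.04,0.002,0],[0,0,0]],[[0,0,0],[0,0,0]]]}'>/dev/null; python3 h.py
```

```text
t 13.92 unit xy mm [-123.6   -4.8   32.7] yaw rel 0.15 F [-0.2 -1.1 -4.6] M [0.07 0.51 0.01] w 0.013566651464324604
t 14.17 unit xy mm [-121.8   -4.9   32.6] yaw rel 0.13 F [-0.7 -0.9 -5. ] M [-0.26  0.56 -0.17] w 0.013260094116601612
t 14.33 unit xy mm [-120.7   -4.9   32.6] yaw rel 0.13 F [-0.1 -1.1 -4.5] M [-0.32  0.52 -0.15] w 0.013375641538272762
```

Past the lead-in, in the channel with light left-side contact. Giving 0.7 mm more and sliding on.

```bash
python3 -m crank '{"steps":[[[0,-0.03,0],[0,0,0]],[[0.06,0.003,0],[0,0,0]],[[0.06,0.003,0],[0,0,0]],[[0,0,0],[0,0,0]]]}'>/dev/null; python3 h.py
python3 -m crank '{"steps":[[[0.06,0.003,0],[0,0,0]],[[0.06,0.003,0],[0,0,0]],[[0,0,0],[0,0,0]]]}'>/dev/null; python3 h.py
python3 -m crank '{"steps":[[[0.06,0.003,0],[0,0,0]],[[0.06,0.003,0],[0,0,0]],[[0,0,0],[0,0,0]]]}'>/dev/null; python3 h.py
```

```text
t 14.67 unit xy mm [-117.7   -5.5   32.7] yaw rel 0.14 F [ 0.5 -0.7 -4.7] M [-0.17  0.42 -0.15] w 0.013654266269188097
t 14.92 unit xy mm [-114.7   -5.5   32.6] yaw rel 0.14 F [ 0.7 -0.6 -4.6] M [-0.08  0.42 -0.05] w 0.01360930833956996
t 15.17 unit xy mm [-111.8   -5.5   32.6] yaw rel 0.14 F [ 0.3 -0.3 -5.6] M [-0.09  0.4  -0.12] w 0.013571563916713072
```

```bash
python3 -m crank '{"steps":[[[0.1,0.004,0],[0,0,0]],[[0.1,0.004,0],[0,0,0]],[[0.1,0.004,0],[0,0,0]],[[0,0,0],[0,0,0]]]}'>/dev/null; python3 h.py
python3 -m crank '{"steps":[[[0.1,0.004,0],[0,0,0]],[[0.1,0.004,0],[0,0,0]],[[0.1,0.004,0],[0,0,0]],[[0,0,0],[0,0,0]]]}'>/dev/null; python3 h.py
python3 -m crank '{"steps":[[[0.1,0.004,0],[0,0,0]],[[0.1,0.004,0],[0,0,0]],[[0.1,0.004,0],[0,0,0]],[[0,0,0],[0,0,0]]]}'>/dev/null; python3 h.py
```

```text
t 15.5 unit xy mm [-103.9   -5.5   32.7] yaw rel 0.14 F [ 0.5 -0.1 -4.7] M [-0.04  0.43 -0.04] w 0.013532879258791292
t 15.83 unit xy mm [-96.5  -5.6  32.6] yaw rel 0.14 F [ 0.1  0.  -4.9] M [-0.04  0.39 -0.04] w 0.01345964340831915
t 16.17 unit xy mm [-89.   -5.7  32.6] yaw rel 0.14 F [ 0.2 -0.6 -4.2] M [-0.06  0.45 -0.05] w 0.01342846498327994
```

```bash
python3 -m crank '{"steps":[[[0.1,0.004,0],[0,0,0]],[[0.1,0.004,0],[0,0,0]],[[0.1,0.004,0],[0,0,0]],[[0,0,0],[0,0,0]]]}'>/dev/null; python3 h.py
python3 -m crank '{"steps":[[[0.1,0.005,0],[0,0,0]],[[0.1,0.005,0],[0,0,0]],[[0.1,0.005,0],[0,0,0]],[[0,0,0],[0,0,0]]]}'>/dev/null; python3 h.py
python3 -m crank '{"steps":[[[0.06,0.003,0],[0,0,0]],[[0.06,0.003,0],[0,0,0]],[[0,0,0],[0,0,0]]]}'>/dev/null; python3 h.py
python3 - <<'E'
from h import *
c=cams.camera("wrist"); np.savez("wrist6.npz",**c); cv2.imwrite("pics/wrist6.png",c["pixels"])
E
```

```text
t 16.5 unit xy mm [-81.5  -5.7  32.7] yaw rel 0.14 F [ 0.2 -0.4 -4.1] M [ 0.03  0.45 -0.01] w 0.013607526518796004
t 16.83 unit xy mm [-74.   -5.7  32.6] yaw rel 0.14 F [ 0.5 -0.2 -4.7] M [-0.03  0.43 -0.06] w 0.013457648076984978
t 17.08 unit xy mm [-71.3  -5.8  32.6] yaw rel 0.14 F [ 0.1 -0.1 -4.7] M [-0.03  0.42 -0.01] w 0.013479034747479298
```

View pics/wrist6.png

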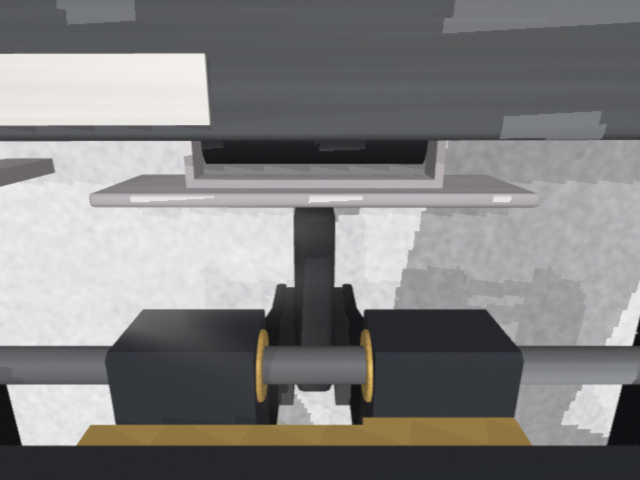

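Wrist view: plate (row ~200) is parallel to the face (row ~140) with about 13 mm still open, and the tongue at far left (25,175) is clear. Final approach in 1 mm steps.

```bash
python3 -m crank '{"steps":[[[0.08,0.004,0],[0,0,0]],[[0.08,0.004,0],[0,0,0]],[[0.08,0.004,0],[0,0,0]],[[0,0,0],[0,0,0]]]}'>/dev/null; python3 h.py
python3 -m crank '{"steps":[[[0.04,0.002,0],[0,0,0]],[[0.04,0.002,0],[0,0,0]],[[0,0,0],[0,0,0]]]}'>/dev/null; python3 h.py
python3 -m crank '{"steps":[[[0.04,0.002,0],[0,0,0]],[[0,0,0],[0,0,0]]]}'>/dev/null; python3 h.py
python3 -m crank '{"steps":[[[0.04,0.002,0],[0,0,0]],[[0,0,0],[0,0,0]]]}'>/dev/null; python3 h.py
```

```text
t 17.47 unit xy mm [-65.1  -5.7  32.6] yaw rel 0.14 F [-0.5  0.2 -5. ] M [ 0.01  0.46 -0.03] w 0.013760709243221213
t 17.72 unit xy mm [-63.4  -5.7  32.5] yaw rel 0.14 F [-0.6 -0.7 -4.3] M [-0.06  0.43 -0.03] w 0.013359875957105383
t 17.88 unit xy mm [-62.5  -5.7  32.6] yaw rel 0.14 F [-0.3 -0.2 -3.2] M [0.   0.48 0.1 ] w 0.013675714130637869
t 18.05 unit xy mm [-61.4  -5.7  32.6] yaw rel 0.14 F [ 0.3  0.1 -3.5] M [-0.04  0.45 -0.02] w 0.013651141164058958
```

```bash
python3 -m crank '{"steps":[[[0.04,0.002,0],[0,0,0]],[[0,0,0],[0,0,0]]]}'>/dev/null; python3 h.py
python3 -m crank '{"steps":[[[0.04,0.002,0],[0,0,0]],[[0,0,0],[0,0,0]]]}'>/dev/null; python3 h.py
python3 -m crank '{"steps":[[[0.04,0.002,0],[0,0,0]],[[0,0,0],[0,0,0]]]}'>/dev/null; python3 h.py
```

```text
t 18.22 unit xy mm [-60.4  -5.8  32.6] yaw rel 0.14 F [-0.3 -0.1 -4.5] M [-0.01  0.43  0.01] w 0.013357857893416137
t 18.38 unit xy mm [-59.4  -5.7  32.6] yaw rel 0.14 F [ 0.9  0.6 -4.4] M [-0.03  0.46 -0.02] w 0.013248122686447268
t 18.55 unit xy mm [-58.4  -5.7  32.6] yaw rel 0.14 F [ 1.2 -0.5 -4.2] M [-0.04  0.43 -0.04] w 0.01322458217558379
```

```bash
python3 -m crank '{"steps":[[[0.04,0.002,0],[0,0,0]],[[0,0,0],[0,0,0]]]}'>/dev/null; python3 h.py
python3 -m crank '{"steps":[[[0.04,0.002,0],[0,0,0]],[[0,0,0],[0,0,0]]]}'>/dev/null; python3 h.py
python3 - <<'E'
from h import *
c=cams.camera("wrist"); np.savez("wrist7.npz",**c);P=cloud(c);z=P[...,2];A_=np.array([np.cos(A),np.sin(A)])
X=(P[...,:2]-O)@A_
for u in (150,250,320,400,480):
    col=[(v,round(X[v,u]*1e3,1),round(z[v,u]*1e3,1)) for v in range(100,215,6)]; 
    print(u,col) if u in(150,400) else None
E
```

```text
t 18.72 unit xy mm [-57.4  -5.7  32.6] yaw rel 0.14 F [ 0.3  0.3 -5.6] M [-0.07  0.48 -0.01] w 0.01342286522864456
t 18.88 unit xy mm [-56.4  -5.7  32.6] yaw rel 0.14 F [ 0.  -0.3 -4.8] M [-0.02  0.47 -0.05] w 0.013482076109317022
150 [(100, np.float64(26.9), np.float64(88.0)), (106, np.float64(25.5), np.float64(87.2)), (112, np.float64(24.1), np.float64(87.2)), (118, np.float64(22.7), np.float64(87.4)), (124, np.float64(21.3), np.float64(88.7)), (130, np.float64(20.0), np.float64(89.0)), (136, np.float64(18.5), np.float64(88.3)), (142, np.float64(17.0), np.float64(87.9)), (148, np.float64(15.6), np.float64(88.5)), (154, np.float64(14.2), np.float64(88.5)), (160, np.float64(12.7), np.float64(88.4)), (166, np.float64(11.1), np.float64(88.0)), (172, np.float64(9.6), np.float64(88.0)), (178, np.float64(8.3), np.float64(89.4)), (184, np.float64(6.6), np.float64(88.0)), (190, np.float64(4.8), np.float64(87.1)), (196, np.float64(3.3), np.float64(87.4)), (202, np.float64(-5.0), np.float64(57.6)), (208, np.float64(-20.9), np.float64(-0.2)), (214, np.float64(-24.1), np.float64(-1.2))]
400 [(1
[... 156 characters left out ...]
oat64(88.3)), (124, np.float64(21.4), np.float64(87.8)), (130, np.float64(20.0), np.float64(87.7)), (136, np.float64(18.5), np.float64(86.5)), (142, np.float64(17.0), np.float64(86.5)), (148, np.float64(15.7), np.float64(87.5)), (154, np.float64(14.2), np.float64(87.5)), (160, np.float64(12.7), np.float64(87.3)), (166, np.float64(11.3), np.float64(88.4)), (172, np.float64(9.7), np.float64(87.4)), (178, np.float64(8.1), np.float64(87.2)), (184, np.float64(25.8), np.float64(194.2)), (190, np.float64(4.8), np.float64(86.4)), (196, np.float64(3.4), np.float64(86.9)), (202, np.float64(-4.7), np.float64(58.0)), (208, np.float64(-20.7), np.float64(-0.3)), (214, np.float64(-23.6), np.float64(-0.3))]
```

Face edge reads ~2.5 mm beyond my estimate; continuing in small steps.

```bash
python3 -m crank '{"steps":[[[0.03,0.001,0],[0,0,0]],[[0,0,0],[0,0,0]]]}'>/dev/null; python3 h.py
python3 -m crank '{"steps":[[[0.03,0.001,0],[0,0,0]],[[0,0,0],[0,0,0]]]}'>/dev/null; python3 h.py
python3 -m crank '{"steps":[[[0.03,0.001,0],[0,0,0]],[[0,0,0],[0,0,0]]]}'>/dev/null; python3 h.py
```

```text
t 19.1 unit xy mm [-55.7  -5.7  32.6] yaw rel 0.14 F [-0.1 -0.7 -4. ] M [0.   0.46 0.  ] w 0.013641737026134701
t 19.27 unit xy mm [-54.9  -5.7  32.6] yaw rel 0.14 F [-0.3  0.3 -4.6] M [-0.06  0.45 -0.03] w 0.0135011883314477
t 19.43 unit xy mm [-54.2  -5.7  32.6] yaw rel 0.14 F [-0.8 -0.1 -3.6] M [-0.01  0.51 -0.02] w 0.013535830228395898
```

```bash
python3 -m crank '{"steps":[[[0.03,0.001,0],[0,0,0]],[[0,0,0],[0,0,0]]]}'>/dev/null; python3 h.py
```

```text
t 19.6 unit xy mm [-53.4  -5.7  32.6] yaw rel 0.14 F [-0.4 -0.5 -4. ] M [-0.04  0.47 -0.02] w 0.013395394554573455
```

```bash
python3 -m crank '{"steps":[[[0.03,0.001,0],[0,0,0]],[[0,0,0],[0,0,0]]]}'>/dev/null; python3 h.py
python3 -m crank '{"steps":[[[0.03,0.001,0],[0,0,0]],[[0,0,0],[0,0,0]]]}'>/dev/null; python3 h.py
```

```text
t 19.77 unit xy mm [-52.7  -5.8  32.6] yaw rel 0.14 F [-0.6  0.1 -4.5] M [-0.02  0.45  0.02] w 0.013630115269900359
t 19.93 unit xy mm [-52.2  -5.8  32.5] yaw rel 0.15 F [-1.  -0.4 -4.5] M [-0.1   0.62  0.04] w 0.013492623979432931
```

```bash
python3 -m crank '{"steps":[[[0.03,0.001,0],[0,0,0]],[[0,0,0],[0,0,0]]]}'>/dev/null; python3 h.py
```

```text
t 20.1 unit xy mm [-52.1  -5.9  32.3] yaw rel 0.15 F [-4.8 -0.4 -2. ] M [-0.19  1.4   0.12] w 0.013534629205603275
```

Plate touches the face (Fx −4.8 N). Easing off slightly, lowering to the slot floor, then seating again.

```bash
python3 -m crank '{"steps":[[[-0.03,0,-0.04],[0,0,0]],[[0,0,-0.02],[0,0,0]],[[0,0,0],[0,0,0]]]}'>/dev/null; python3 h.py
python3 -m crank '{"steps":[[[0,0,-0.03],[0,0,0]],[[0,0,0],[0,0,0]]]}'>/dev/null; python3 h.py
```

```text
t 20.35 unit xy mm [-52.1  -5.9  31. ] yaw rel 0.14 F [-2.2 -0.8 -3.4] M [-0.18  0.89  0.03] w 0.013462934934261712
t 20.52 unit xy mm [-52.   -5.8  30.3] yaw rel 0.14 F [-3.  -1.3 -2.6] M [-0.29  0.84  0.1 ] w 0.013420892885179236
```

```bash
python3 -m crank '{"steps":[[[0,0,-0.02],[0,0,0]],[[0,0,0],[0,0,0]]]}'>/dev/null; python3 h.py
```

```text
t 20.68 unit xy mm [-52.   -5.8  29.9] yaw rel 0.14 F [-4.6 -0.6 -1.3] M [-0.25  0.94  0.08] w 0.013710524480068735
```

```bash
python3 -m crank '{"steps":[[[0.03,0.001,0],[0,0,0]],[[0,0,0],[0,0,0]],[[0,0,0],[0,0,0]]]}'>/dev/null; python3 h.py; python3 - <<'E'
from h import *
c=cams.camera("wrist"); np.savez("wrist8.npz",**c); cv2.imwrite("pics/wrist8.png",c["pixels"])
E
```

```text
t 20.93 unit xy mm [-52.   -5.8  29.7] yaw rel 0.14 F [-7.1 -1.1 -0.2] M [-0.35  1.49  0.09] w 0.013812270939775403
```

View pics/wrist8.png

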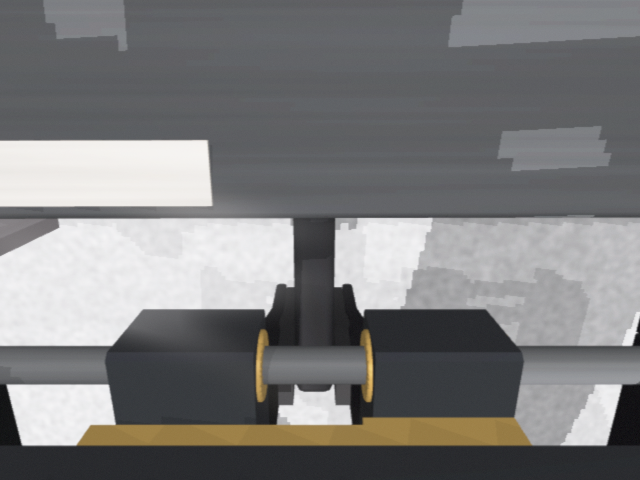

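Wrist view: the plate is now hidden under the hood edge (row 217) with the handle at (314,220–385), i.e. flush; tongue at far left (25,235) still open. Relieving the push, releasing, and rising.

```bash
python3 -m crank '{"steps":[[[-0.03,0,0],[0,0,0]],[[0,0,0],[0,0,0]]]}'>/dev/null; python3 h.py
python3 -m crank '{"steps":[[[0,0,0],[0,0,0]],[[0,0,0],[0,0,0]],[[0,0,0],[0,0,0]],[[0,0,0],[0,0,0]],[[0,0,0],[0,0,0]],[[0,0,0],[0,0,0]],[[0,0,0],[0,0,0]]]}' 50 30 >/dev/null; python3 h.py
python3 -m crank '{"steps":[[[-0.1,0,0.3],[0,0,0]],[[-0.1,0,0.6],[0,0,0]],[[-0.1,0,1],[0,0,0]],[[-0.1,0.2,1],[0,0,0]],[[0,0.6,1],[0,0,0]],[[0,1,1],[0,0,0]],[[0,1,1],[0,0,0]],[[0,1,1],[0,0,0]],[[0,0,0],[0,0,0]],[[0,0,0],[0,0,0]]]}'>/dev/null; python3 h.py
python3 - <<'E'
from h import *
c=cams.camera("wrist"); np.savez("wrist9.npz",**c); cv2.imwrite("pics/wrist9.png",c["pixels"])
c=cams.camera("scene"); np.savez("scene9.npz",**c)
E
```

```text
t 21.15 unit xy mm [-52.   -5.8  29.8] yaw rel 0.14 F [-2.7 -1.2 -1.8] M [-0.34  0.81  0.05] w 0.013784607679274988
t 21.73 unit xy mm [-51.9  -5.7  29.9] yaw rel 0.14 F [-1.   1.  -0.7] M [-0.02  0.05  0.01] w 0.04755243720251371
t 22.57 unit xy mm [-57.2  91.9 205.3] yaw rel 0.34 F [ 0.2 -0.4 -1.3] M [-0.03  0.02  0.  ] w 0.05012162413720735
```

View pics/wrist9.png

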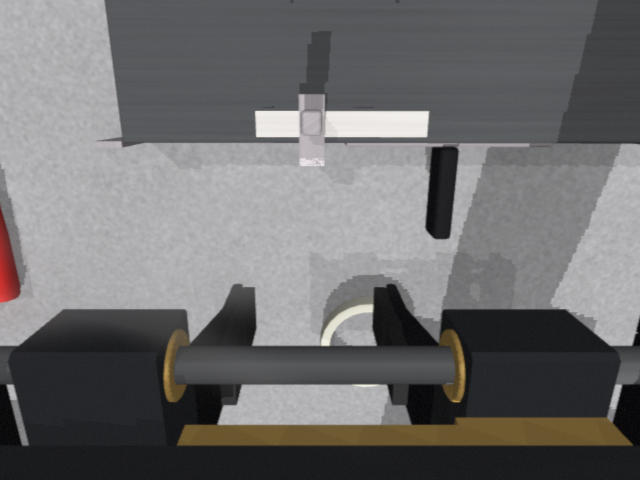

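Wrist view: post top (312,122), carriage (257–428,124), tongue (312,155), handle (443,150–238) with only a sliver of plate at row 145 under the edge. Measuring post and tray.

```bash
python3 - <<'E'
from h import *
c=dict(np.load("wrist9.npz"));P=cloud(c);z=P[...,2]
m=np.zeros((480,640),bool);m[95:170,295:330]=1;m&=(z>.112)&(z<.14);vv,uu=np.where(m);print("post px",m.sum(),uu.mean(),vv.mean(),np.median(z[m]),P[m].mean(0),ray(c,312,122,.124))
e=[ray(c,u,142,.088)[:2] for u in (180,480)];print("edge approx",e)
pts=[]
for u in list(range(160,250))+list(range(460,600)):
    vs=np.where(abs(z[120:160,u]-.088)<.008)[0]
    if len(vs): pts.append(ray(c,u,120+vs.max()+.5,.088)[:2])
pts=np.float32(pts);l=cv2.fitLine(pts,cv2.DIST_HUBER,0,.001,.001).ravel();print("edge yaw",np.degrees(np.arctan(-l[0]/l[1])),l)
n=np.array([abs(l[1]),l[0]*-np.sign(l[1])*-1]); n=np.array([-l[1],l[0]]);n*=np.sign(n[0])
h=ray(c,438,237,.060)[:2];print("handle end",h,"to face mm",(h-l[2:])@n*1e3)
hm=np.zeros((480,640),bool);hm[150:240,425:460]=1;hm&=(z>.052)&(z<.07);print("handle",fit(P,hm))
s=monitor.read_state();p=ray(c,312,122,.124);print("shift units",(np.array([p[0],p[1],.099])-s["ee_pos"])/.025, s["ee_pos"])
E
```

```text
post px 542 310.49446494464945 122.28044280442805 0.12314627835937442 [0.65010449 0.14338826 0.12305241] [0.65035196 0.14255215 0.124     ]
edge approx [array([0.63207577, 0.22759571]), array([0.64241874, 0.03315863])]
edge yaw 3.0449846 [ 0.05311999 -0.99858814  0.6388301   0.09464005]
handle end [0.56863714 0.04228966] to face mm -72.87473681258763
handle ((600.7335205078125, 41.271209716796875), (66.97293853759766, 14.897761344909668), 3.098742723464966)
shift units [ 2.95163674  0.32599138 -4.13913854] [0.57656104 0.13440237 0.20247846]
```

Handle end is 73 mm from the face (nominal 75), yaw 3.1° matches: the tray is home. Going to the latch post.

```bash
python3 -m crank '{"steps":[[[0.75,0.08,0],[0,0,0]],[[0.75,0.08,0],[0,0,0]],[[0.75,0.08,0],[0,0,0]],[[0.7,0.1,0],[0,0,0]],[[0,0,-0.9],[0,0,0]],[[0,0,-0.9],[0,0,0]],[[0,0,-0.9],[0,0,0]],[[0,0,-0.8],[0,0,0]],[[0,0,-0.4],[0,0,0]],[[0,0,0],[0,0,0]]]}'>/dev/null; python3 h.py
python3 -m crank '{"steps":[[[0,0,0],[0,0,0]],[[0,0,0],[0,0,0]],[[0,0,0],[0,0,0]]]}'; python3 h.py
```

```text
t 23.5 unit xy mm [ 14.8  92.8 101.5] yaw rel 0.07 F [-0.4 -0.4  0.9] M [0.05 0.03 0.08] w 0.05046668438030885
time: 23.75
ee_pos: [0.6513, 0.1439, 0.1064]
eef_rot: [1.0, 0.025, 0.001, -0.0]
ft_force: [-0.8, 0.4, 1.6]
width: 0.05
grip_force: 0.0
t 23.75 unit xy mm [ 17.4  94.7 106.4] yaw rel 0.13 F [-0.8  0.4  1.6] M [ 0.07  0.06 -0.01] w 0.05002663053640609
```

```bash
python3 -m crank '{"steps":[[[0,0,-0.1],[0,0,0]],[[0,0,-0.08],[0,0,0]],[[0,0,0],[0,0,0]]]}'>/dev/null; python3 h.py
python3 -m crank '{"steps":[[[0,0,0],[0,0,0]],[[0,0,0],[0,0,0]],[[0,0,0],[0,0,0]],[[0,0,0],[0,0,0]],[[0,0,0],[0,0,0]],[[0,0,0],[0,0,0]],[[0,0,0],[0,0,0]],[[0,0,0],[0,0,0]]]}' 0 10; python3 h.py
```

```text
t 24.0 unit xy mm [ 16.5  94.6 100.2] yaw rel 0.14 F [-0.3 -0.3 -0.3] M [-0.01  0.04  0.04] w 0.050204065411822776
time: 24.67
ee_pos: [0.6506, 0.1438, 0.1004]
eef_rot: [1.0, 0.025, 0.0, 0.0]
ft_force: [0.0, -0.6, -0.1]
width: 0.012
grip_force: 10.0
t 24.67 unit xy mm [ 16.6  94.6 100.4] yaw rel 0.14 F [ 0.  -0.6 -0.1] M [-0.    0.05  0.01] w 0.011997486440178147
```

Post gripped (12 mm wide, as specified). Sliding it to −y.

```bash
python3 -m crank '{"steps":[[[0.01,-0.2,0],[0,0,0]],[[0.01,-0.2,0],[0,0,0]],[[0.01,-0.2,0],[0,0,0]],[[0,0,0],[0,0,0]]]}'>/dev/null; python3 h.py
python3 -m crank '{"steps":[[[0.01,-0.2,0],[0,0,0]],[[0.01,-0.2,0],[0,0,0]],[[0.01,-0.2,0],[0,0,0]],[[0.01,-0.2,0],[0,0,0]],[[0,0,0],[0,0,0]]]}'>/dev/null; python3 h.py
```

```text
t 25.0 unit xy mm [ 16.6  77.9 100.4] yaw rel 0.05 F [ 0.1 -1.6 -0.4] M [-0.35 -0.02 -0.02] w 0.012318391926525429
t 25.42 unit xy mm [ 16.7  57.7 100.3] yaw rel 0.05 F [ 0.6 -2.4  0.4] M [-0.37 -0.13  0.06] w 0.011737972645039845
```

```bash
python3 -m crank '{"steps":[[[0.002,-0.04,0],[0,0,0]],[[0.002,-0.04,0],[0,0,0]],[[0,0,0],[0,0,0]]]}'>/dev/null; python3 h.py
python3 -m crank '{"steps":[[[0.002,-0.04,0],[0,0,0]],[[0,0,0],[0,0,0]]]}'>/dev/null; python3 h.py
python3 -m crank '{"steps":[[[0.002,-0.04,0],[0,0,0]],[[0,0,0],[0,0,0]]]}'>/dev/null; python3 h.py
```

```text
t 25.67 unit xy mm [ 16.7  57.5 100.4] yaw rel 0.15 F [ 1.2  0.5 -0.6] M [ 0.13 -0.22  0.01] w 0.012056742780559404
t 25.83 unit xy mm [ 16.7  56.8 100.3] yaw rel 0.16 F [ 2.1  2.5 -0.7] M [ 0.44 -0.33  0.01] w 0.012170621696993135
t 26.0 unit xy mm [ 16.7  55.6 100.4] yaw rel 0.15 F [ 1.9  1.6 -1.2] M [ 0.46 -0.31 -0.  ] w 0.011869461618377234
```

```bash
python3 -m crank '{"steps":[[[0.002,-0.04,0],[0,0,0]],[[0,0,0],[0,0,0]]]}'>/dev/null; python3 h.py
python3 -m crank '{"steps":[[[0.002,-0.04,0],[0,0,0]],[[0,0,0],[0,0,0]]]}'>/dev/null; python3 h.py
python3 -m crank '{"steps":[[[0.002,-0.04,0],[0,0,0]],[[0,0,0],[0,0,0]]]}'>/dev/null; python3 h.py
```

```text
t 26.17 unit xy mm [ 16.7  54.4 100.3] yaw rel 0.14 F [ 1.2  2.9 -0.6] M [ 0.45 -0.31 -0.01] w 0.01203814362080268
t 26.33 unit xy mm [ 16.7  53.8 100.4] yaw rel 0.15 F [ 2.2  3.2 -2.2] M [ 0.74 -0.4  -0.02] w 0.01202908732952408
t 26.5 unit xy mm [ 16.7  53.8 100.3] yaw rel 0.19 F [ 2.9  5.2 -2.4] M [ 1.24 -0.57  0.02] w 0.01201057079267026
```

End stop reached (40.8 mm moved, Fy rising). Relaxing, opening narrowly, rising and backing away.

```bash
python3 -m crank '{"steps":[[[0,0.05,0],[0,0,0]],[[0,0,0],[0,0,0]]]}'>/dev/null; python3 h.py
python3 -m crank '{"steps":[[[0,0,0],[0,0,0]],[[0,0,0],[0,0,0]],[[0,0,0],[0,0,0]],[[0,0,0],[0,0,0]],[[0,0,0],[0,0,0]]]}' 40 >/dev/null
python3 -m crank '{"steps":[[[0,0,0.5],[0,0,0]],[[0,0,0.8],[0,0,0]],[[0,0,1],[0,0,0]],[[-0.5,0,1],[0,0,0]],[[-1,0,0.6],[0,0,0]],[[-1,0,0.5],[0,0,0]],[[-0.8,0,0],[0,0,0]],[[0,0,0],[0,0,0]],[[0,0,0],[0,0,0]],[[0,0,0],[0,0,0]]]}'>/dev/null; python3 h.py
python3 - <<'E'
from h import *
c=cams.camera("wrist"); np.savez("wrist10.npz",**c); cv2.imwrite("pics/wrist10.png",c["pixels"])
P=cloud(c);z=P[...,2]
m=np.zeros((480,640),bool);m[40:260,200:480]=1;m&=(z>.112)&(z<.14);p=P[m].mean(0);d=p[:2]-[.6501,.1434];print("post",m.sum(),p,"moved mm",np.linalg.norm(d)*1e3)
E
```

```text
t 26.67 unit xy mm [ 16.7  53.8 100.3] yaw rel 0.14 F [ 1.1  1.9 -0.9] M [ 0.68 -0.32 -0.01] w 0.011867346051356323
t 27.92 unit xy mm [-65.2  57.4 210.9] yaw rel 0.12 F [ 0.3 -0.1  1.1] M [ 0.05 -0.02  0.01] w 0.039905344857145274
post 529 [0.65218636 0.10321723 0.12308912] moved mm 40.236894695217295
```

View pics/wrist10.png

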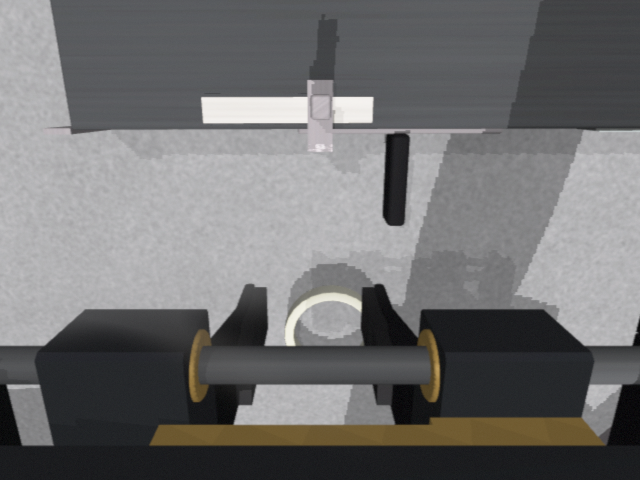

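The post (320,105) has moved ~40.5 mm to its stop, the tongue (320,140) is across the plate, the handle (396,135–222) is unchanged, and the gripper is free. Handing in.

```bash
python3 -c "
from bench import ticket;print(ticket.close_job())"
```

```text
the job is handed in; nothing more can be done
None
```

The tray is in the slot with its plate flush on the unit's face, the latch is slid to its stop (about 40.5 mm), the gripper is clear of everything, and the job was handed in at about 28 s; the hand-in returned no verdict.

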